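Find the socket that fits the nut

ROBOT

A 6-joint arm with a two-finger parallel gripper is mounted at the origin on a cart in front of the work surface, level with it; the furniture and walls round the work are solid. World frame = base frame: x ahead of the robot, y to its left, z up, the work surface at z = 0. Lengths are in m, angles in degrees, forces in N, time in s.
With the tool pointing down it reaches from about 0.35 to 0.875 m from the base axis. Payload 4.2 kg.
Tool frame: the origin (TCP) lies at the very end of the fingers, on their centre line; the grasp point (between the pads) lies 19 mm behind it; z points along the fingers, y is the line along which they close (so a half turn about z gives the same grasp; the last joint's range is limited). The gripper opens to 87 mm and grips with 3 to 60 N. Pads are 19 mm wide; open, the fingers measure 117 mm over their backs; the gripper's body (75 mm by 190 mm) begins 51 mm behind the grasp point.
Start: joints at [-59.038, 22.042, 0.453, 0, -68.411, -14.817], TCP at [0.174, -0.6, 0.223] pointing down, gripper open.
Joint ranges: [-179.83, 179.83], [-69.29, 118.12], [-61.27, 80.66], [-181.25, 117.63], [-171.15, -9.14], [-177.46, 177.46]. Speed limits (degrees/s): [159.86, 159.86, 180, 180, 180, 180].

INTERFACE

Orientations are given as a 3x3 rotation matrix whose columns are the frame's x, y, z axes.
In Python, from station import sense, cams, r gives the robot as it stands. The module is installed in compiled form; this text tells all that it offers.
- The arm moves only by the tool step_arm, never from a script. Its argument "targets" is text: rows parted by semicolons, each of 4 numbers parted by spaces: the shift along the tool's x, y, z in cm, then the turn about the tool's z in degrees. In form: x y z turn; .... A call has 1 to 12 rows; each row shifts and turns the commanded pose from where the row before left it, along the tool's axes as they then stand; what a row does not reach is not made up. A row lasts 1/12 s, in which the tool goes at most 41.7 mm and 7.16 degrees, less where a joint would pass 70% of its speed; a pose out of reach is approached as far as the arm can. A call with a gripper value outside its range is refused whole. "claw" is the finger opening in cm, from 0 to 8.7, set as the call begins (left out, the last holds). The fingers move at their own pace and stop on an object; the grip force is fixed at half the most. Time passes only in rows, so rows that do not move let the fingers close. It gives the time, the measured TCP pose, the force, the opening and the grip force at its end, in the units of the state.
- sense(): the state, without advancing time (a new reading comes with each control period).
- cams.capture(name): name is "scene" or "top" or "wrist"; returns a dict with "frame" (400x640x3 uint8, blue, green, red), "vertical_fov" (degrees; the focal length in pixels is half the picture's height over the tangent of half this angle, whatever the lens; pixels are square), "cx", "cy" (the principal point, pixels), "eye" and "rotation" of the camera in the world; the wrist camera has in their place "tool_from_camera" (4x4, takes a point from camera to tool coordinates, whose origin is the TCP and whose axes are the flange's). Camera axes: x right, y down, z forward; pixel columns grow to the right and rows downward; lengths in m; the calibration is good to about 2 mm. The wrist camera is an equidistant fisheye: a pixel r from the principal point sees the ray r / f radians off the axis. A picture is of the moment at which its call begins: read the wrist's pose just before it. There is no depth.
- r.finish_job(): hands the job in; it is judged then, once.
The state is a dict: "time_s": time; "joints": joint angles; "joint_velocities": joint speeds; "effort": joint torques, N m; "tcp_pos": TCP position; "ee_rot": TCP orientation; "wrist_force": force on the tool from outside, world axes, zero at the start; "moment": the same for the moment, N m; "gripper_width": opening from 0.0 (shut) to 1.0 (fully open); "gripper_force": force on a finger pad.
Only numpy, scipy, OpenCV 4.12 (cv2) and the standard library are available. Lean on these libraries where they do the work, as an engineer would, in place of code of your own. Each camera call takes 0.05 s, during which the arm holds its last target. There are 200 camera calls.

TASK

Find which of the three sockets in the rack fits the nut in the white dial: the smallest one that goes right down over it is the one, and any other that you try goes back upright into a pocket of the rack. Turn the fitting socket so that its red pointer faces the red line on the dial, push it fully down over the nut until it rests on the plate, and finish still gripping it there; the other two sockets end standing in the rack, and the things lying around stay where they are.

Things in the scene. Friction and masses are not known exactly. Their poses are not given: they have to be found in the camera images.
- plate: fixed aluminium plate 150 x 120 mm, 12 mm thick, origin at the centre of its underside, z up. Three hex nuts stand on it; the one in the white graduated dial (72 mm across) is the nut to work on.
- spot (a point): centre of the white dial = axis of the nut to work on, on the plate's top surface (12 mm above the bench); axes parallel to the plate's: the plate's -x points from here to the red line.
- red_line (a point): middle of the red zero line on the dial, 31 mm from the dial's centre towards the plate's -x, on the plate's top surface.
- nut_a: one of three fixed steel hex nuts of different sizes (names do not tell which), yaw as the plate, flats facing +-x and every 60 degrees. Origin: centre of underside, on the plate. 16 mm high, top 3 mm bevelled in by 2 mm; stud to 20 mm. A socket too small stops 10 mm or more short of the plate, one too large drops over loosely, the right one has 2 mm play.
- nut_b: one of three fixed steel hex nuts of different sizes (names do not tell which), yaw as the plate, flats facing +-x and every 60 degrees. Origin: centre of underside, on the plate. 16 mm high, top 3 mm bevelled in by 2 mm; stud to 20 mm. A socket too small stops 10 mm or more short of the plate, one too large drops over loosely, the right one has 2 mm play.
- nut_c: one of three fixed steel hex nuts of different sizes (names do not tell which), yaw as the plate, flats facing +-x and every 60 degrees. Origin: centre of underside, on the plate. 16 mm high, top 3 mm bevelled in by 2 mm; stud to 20 mm. A socket too small stops 10 mm or more short of the plate, one too large drops over loosely, the right one has 2 mm play.
- rack: fixed grey rack 220 x 64 mm, 12 mm high, origin at the centre of its underside. Three round pockets, 43 mm wide, 8 mm deep (floor 4 mm above the bench), at -70, 0 and +70 mm along its own x; each holds one socket, in any order.
- socket_small: smallest socket: steel, blue band, upright, 120 g, outer diameter 30 mm up to 30 mm height; above, to 66 mm, a dark square shank 20 x 20 mm (flats face +-x, +-y): grip it there. Origin: centre of the underside, z up. Hexagonal hole open downward, 24 mm deep, flats facing +-x and every 60 degrees. A red pointer points to its own -x.
- socket_medium: middle socket: steel, yellow band, upright, 120 g, outer diameter 34 mm up to 30 mm height; above, to 66 mm, a dark square shank 20 x 20 mm (flats face +-x, +-y): grip it there. Origin: centre of the underside, z up. Hexagonal hole open downward, 24 mm deep, flats facing +-x and every 60 degrees. A red pointer points to its own -x.
- socket_large: largest socket: steel, green band, upright, 120 g, outer diameter 38 mm up to 30 mm height; above, to 66 mm, a dark square shank 20 x 20 mm (flats face +-x, +-y): grip it there. Origin: centre of the underside, z up. Hexagonal hole open downward, 24 mm deep, flats facing +-x and every 60 degrees. A red pointer points to its own -x.
- socket_small_pointer (a point): tip of this socket's red pointer, 26 mm from its axis, 20 mm above its underside (pointer 5 mm wide, 4 mm high)
- socket_medium_pointer (a point): tip of this socket's red pointer, 26 mm from its axis, 20 mm above its underside (pointer 5 mm wide, 4 mm high)
- socket_large_pointer (a point): tip of this socket's red pointer, 26 mm from its axis, 20 mm above its underside (pointer 5 mm wide, 4 mm high)
- red_vial: white vial with a red cap, 25 mm wide, 56 mm high; bystander, origin under its centre
- blue_vial: white vial with a blue cap, 25 mm wide, 56 mm high; bystander, origin under its centre
- driver_blue: blue screwdriver lying by, 171 mm long; bystander, origin under its middle

How it is judged:
By the outcome, as a careful person would: the job done as asked, in the order asked, and still so for the second after the job is handed in, while the arm keeps its last pose, push and grip.
It also fails if it takes over 72 s, if anything falls off the work surface, if the arm or the gripper's body presses on something with over 40 N, if the wrist force passes 120 N, or if a joint passes its speed limit or range.

## Working session

There is one attempt and no reset: what is moved stays moved. The work goes in short steps, Python scripts to look and compute and a tool call to move; the robot and the scene stay as the last step left them, time stands still between calls to the robot, and variables do not carry over. Pictures are saved under pics/ and viewed, at most 10 in all, crops included, and the job is handed in when it is done.

Besides the shell and the picture viewer there is one more tool, called as a command line: name --argument value ..., lists and objects as JSON in quotes. step_arm: Moves the arm, as the interface text tells. Its arguments: {"type":"object","properties":{"targets":{"type":"string"},"claw":{"type":"number"}},"required":["targets"]}

```bash
mkdir -p pics
python3 - <<'E'
from station import sense,cams,r
import cv2,numpy as np
s=sense();print(s['time_s'],s['tcp_pos'],np.round(s['ee_rot'],3),s['gripper_width'])
for n in['scene','top','wrist']:
    c=cams.capture(n);cv2.imwrite(f'pics/{n}0.png',c['frame']);print(n,{k:(np.round(v,4).tolist()) for k,v in c.items() if k!='frame'})
E
```

```text
0.0 [ 0.17366625 -0.59975318  0.22144562] [[-0.961 -0.278 -0.001]
 [-0.278  0.961  0.002]
 [ 0.     0.002 -1.   ]] 0.9999561306730477
scene {'vertical_fov': 55.4214, 'cx': 321.8559, 'cy': 199.2646, 'eye': [0.1095, 0.4755, 0.7284], 'rotation': [[-0.7535, -0.4637, 0.4661], [-0.6574, 0.5385, -0.527], [-0.0067, -0.7036, -0.7106]]}
top {'vertical_fov': 57.6331, 'cx': 318.5388, 'cy': 207.9373, 'eye': [0.3862, -0.0412, 0.9801], 'rotation': [[0.01, -0.9836, 0.1802], [-0.9992, -0.0166, -0.0352], [0.0376, -0.1797, -0.983]]}
wrist {'vertical_fov': 65.7065, 'cx': 316.869, 'cy': 200.3555, 'tool_from_camera': [[-0.0008, -0.9704, -0.2416, 0.0656], [1.0, -0.0009, 0.0004, -0.0014], [-0.0006, -0.2416, 0.9704, -0.1614], [0.0, 0.0, 0.0, 1.0]]}
```

View pics/scene0.png

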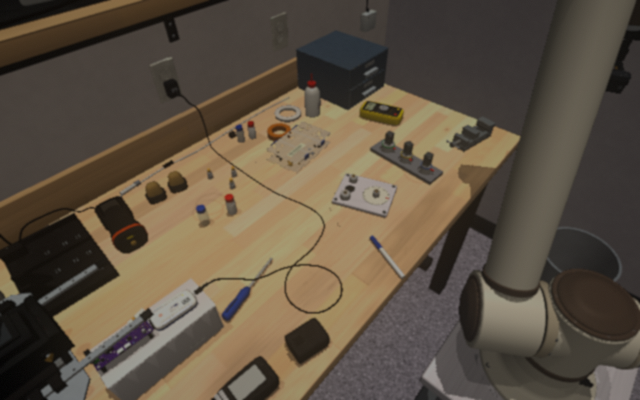

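View pics/top0.png

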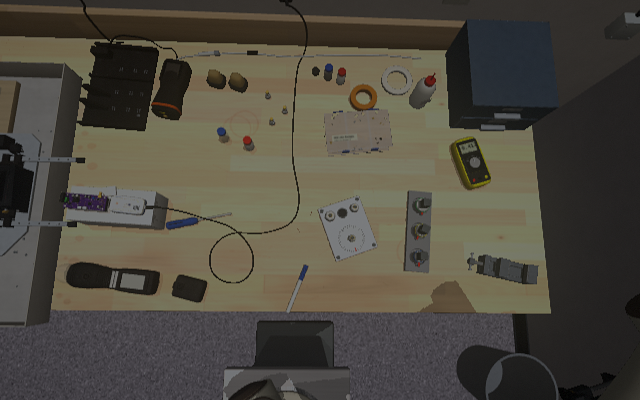

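The scene view shows the rack near (406,160) and the plate near (363,193). The top view shows the rack's sockets at about (421,205), (419,231) and (418,258), and the dial at about (352,238), with its red line on the lower left. I'll enlarge the top view.

```bash
cat > h.py <<'E'
import numpy as np,cv2
def ray(c,u,v,T=None):
    """pinhole unless T (tool pose 4x4) is given: wrist fisheye"""
    H=400;f=H/2/np.tan(np.radians(c['vertical_fov']/2))
    a=np.array([u-c['cx'],v-c['cy']])
    if T is None:
        d=np.array([a[0]/f,a[1]/f,1]);return np.array(c['eye']),np.array(c['rotation'])@d
    r=np.hypot(*a)+1e-9;t=r/f
    d=np.r_[a/r*np.sin(t),np.cos(t)];M=T@np.array(c['tool_from_camera'])
    return M[:3,3],M[:3,:3]@d
def onz(c,u,v,z,T=None):
    e,d=ray(c,u,v,T);return e+d*(z-e[2])/d[2]
def pose(s):
    T=np.eye(4);T[:3,:3]=s['ee_rot'];T[:3,3]=s['tcp_pos'];return T
def proj(c,p,T):
    f=200/np.tan(np.radians(c['vertical_fov']/2));M=np.linalg.inv(T@np.array(c['tool_from_camera']))
    q=M[:3,:3]@np.asarray(p)+M[:3,3];t=np.arctan2(np.hypot(q[0],q[1]),q[2]);k=f*t/np.hypot(q[0],q[1])
    return c['cx']+q[0]*k,c['cy']+q[1]*k
E
python3 - <<'E'
from station import cams
from h import *
c=cams.capture('top');f=c['frame']
cv2.imwrite('pics/t1.png',cv2.convertScaleAbs(cv2.resize(f[180:280,310:445],None,fx=5.9,fy=5.9,interpolation=cv2.INTER_CUBIC),alpha=1.5))
for n,u,v,z in[('dial',352,238,.012),('s1',421,205,.07),('s2',419,231,.07),('s3',418,258,.07),('rackA',418,192,.012),('rackB',417,272,.012)]:print(n,onz(c,u,v,z).round(3))
E
```

```text
dial [ 0.483 -0.166  0.012]
s1 [ 0.565 -0.338  0.07 ]
s2 [ 0.498 -0.33   0.07 ]
s3 [ 0.429 -0.325  0.07 ]
rackA [ 0.613 -0.35   0.012]
rackB [ 0.395 -0.339  0.012]
```

View pics/t1.png

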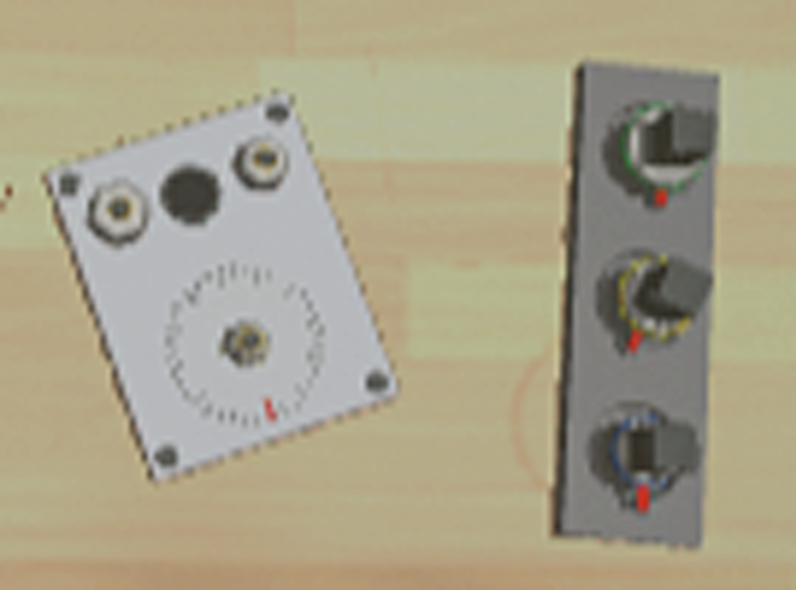

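The crop shows three things:
- The rack holds, from far to near, green (large), yellow (medium) and blue (small).
- The pointers of green and blue face about world -x. Yellow's is turned about 27° from that.
- The dial centre is at crop (245,343), with the red line at (269,410), so the plate yaw is about +20°.

I'll move between the plate and the rack for a wrist view.

step_arm --targets "-3.4 2.3 0 0;-3.4 2.3 0 0;-3.4 2.3 0 0;-3.4 2.3 0 0;-3.4 2.3 0 0;-3.4 2.3 0 0;-3.4 2.3 0 0;-3.4 2.3 0 0;-3.4 2.3 0 0;-3.4 2.3 0 0;-3.4 2.3 0 0;0 0 0 0" --claw 5

```text
time_s: 1.2
tcp_pos: [0.4666, -0.2491, 0.2225]
ee_rot: [[-0.959, -0.285, 0.002], [-0.285, 0.959, 0.0], [-0.002, -0.0, -1.0]]
wrist_force: [-1.2, -0.9, 0.4]
gripper_width: 0.575
gripper_force: 0.0
```

Run:
```python
from station import sense,cams
from h import *
s=sense();c=cams.capture('wrist');T=pose(s);f=c['frame'];cv2.imwrite('pics/w1raw.png',f);np.save('w1T.npy',T)
cv2.imwrite('pics/w1.png',cv2.resize(f,(800,500),interpolation=cv2.INTER_CUBIC));print(s['time_s'],T.round(4),s['joints'])
hsv=cv2.cvtColor(f,cv2.COLOR_BGR2HSV)
m=(((hsv[...,0]<8)|(hsv[...,0]>172))&(hsv[...,1]>150)&(hsv[...,2]>70)).astype(np.uint8)
n,l,st,ce=cv2.connectedComponentsWithStats(m)
for i in range(1,n):
    if st[i,4]>6:print(st[i].tolist(),ce[i].round(1),onz(c,*ce[i],.012,T).round(4),onz(c,*ce[i],.024,T).round(4))
```

```text
1.2 [[-9.587e-01 -2.845e-01  1.900e-03  4.666e-01]
 [-2.845e-01  9.587e-01  2.000e-04 -2.491e-01]
 [-1.900e-03 -3.000e-04 -1.000e+00  2.225e-01]
 [ 0.000e+00  0.000e+00  0.000e+00  1.000e+00]] [-1.05260647e+01  1.26355224e+01 -1.30429260e+01 -3.51168010e-02
 -6.42165738e+01 -6.29269961e+01]
[254, 114, 5, 8, 24] [255.5 117.6] [ 0.4158 -0.3423  0.012 ] [ 0.4154 -0.34    0.024 ]
[238, 173, 7, 6, 27] [241.4 175.3] [ 0.489  -0.3414  0.012 ] [ 0.4862 -0.3391  0.024 ]
[473, 389, 7, 7, 29] [475.7 391.7] [0.7808 0.173  0.012 ] [0.7686 0.1587 0.024 ]
```

View pics/w1.png

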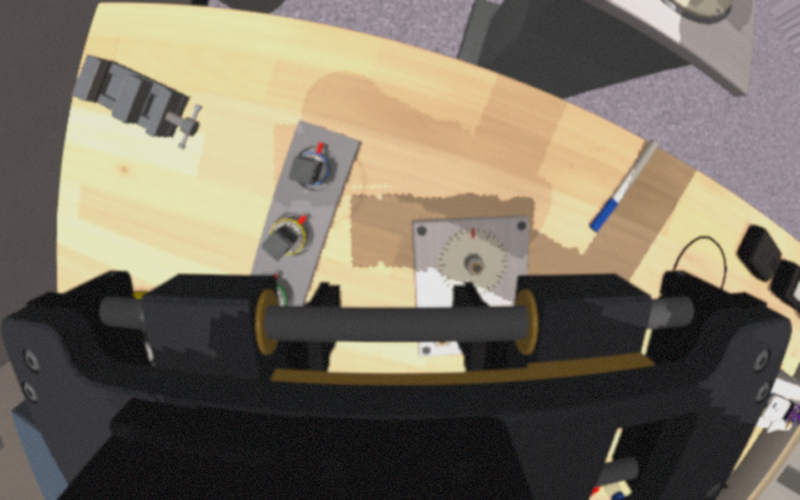

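The gripper hides everything nearer than the image centre. The visible part shows blue at about (315,167), yellow at (287,238) and the dial at (474,262). I'll move outward so the rack and plate fall on the camera's side.

step_arm --targets "-3.9 -1.1 0 0;-3.9 -1.1 0 0;-3.9 -1.1 0 0;0 0 0 6;0 0 0 6;0 0 0 4.5;0 0 0 0;0 0 0 0"

```text
time_s: 1.92
tcp_pos: [0.5836, -0.2533, 0.2223]
ee_rot: [[-1.0, 0.005, -0.001], [0.005, 1.0, 0.0], [0.001, 0.0, -1.0]]
wrist_force: [-0.7, 0.3, 0.3]
gripper_width: 0.577
gripper_force: 0.0
```

Run:
```python
from station import sense,cams
from h import *
s=sense();c=cams.capture('wrist');T=pose(s);f=c['frame'];cv2.imwrite('pics/w2raw.png',f);np.save('w2T.npy',T)
cv2.imwrite('pics/w2.png',cv2.resize(f[:260,150:550],(800,520),interpolation=cv2.INTER_CUBIC));print(s['time_s'],T.round(4),s['wrist_force'])
hsv=cv2.cvtColor(f,cv2.COLOR_BGR2HSV)
m=(((hsv[...,0]<8)|(hsv[...,0]>172))&(hsv[...,1]>110)&(hsv[...,2]>60)).astype(np.uint8)
n,l,st,ce=cv2.connectedComponentsWithStats(m)
for i in range(1,n):
    if st[i,4]>6:print(st[i].tolist(),ce[i].round(1),onz(c,*ce[i],.012,T).round(4),onz(c,*ce[i],.024,T).round(4))
```

```text
1.9167 [[-1.000e+00  5.300e-03 -7.000e-04  5.836e-01]
 [ 5.300e-03  1.000e+00  1.000e-04 -2.533e-01]
 [ 7.000e-04  1.000e-04 -1.000e+00  2.223e-01]
 [ 0.000e+00  0.000e+00  0.000e+00  1.000e+00]] [-0.69362541  0.26956194  0.31881476]
[242, 39, 4, 5, 17] [243.7  40.7] [ 0.4105 -0.3422  0.012 ] [ 0.414  -0.3394  0.024 ]
[381, 72, 3, 5, 8] [382.4  73.6] [ 0.4544 -0.175   0.012 ] [ 0.4565 -0.1775  0.024 ]
[241, 96, 7, 7, 29] [244.2  99. ] [ 0.4845 -0.3413  0.012 ] [ 0.4856 -0.3385  0.024 ]
[232, 153, 4, 5, 20] [233.5 155. ] [ 0.5526 -0.3568  0.012 ] [ 0.5515 -0.3535  0.024 ]
```

View pics/w2.png

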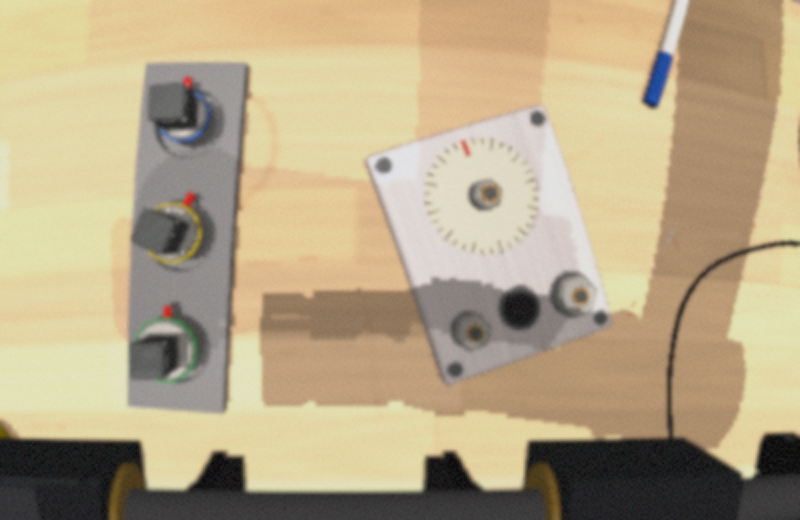

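The wrist view is clear, in crop pixels:
- **Sockets:** blue shank top at about (172,104), yellow (160,231), green (152,356).
- **Dial:** centre at about (484,195), red line at (465,148).
- **Nuts:** the dial nut looks like the smallest of the three, so blue is the first one to try.

Next I'll measure precisely.

Run:
```python
from station import cams
from h import *
c=cams.capture('wrist');f=cv2.imread('pics/w2raw.png');T=np.load('w2T.npy')
hsv=cv2.cvtColor(f,cv2.COLOR_BGR2HSV);g=cv2.cvtColor(f,cv2.COLOR_BGR2GRAY)
R=slice(140,300)
S=hsv[...,1].astype(int)
print(S[97,325:460:3]);print(S[60:135:3,375])
# dial by saturation
sub=(np.abs(f[...,2].astype(int)-f[...,0])) 
print(sub[97,325:460:3])
print(g[36:72:2,216:262:2])
b=cv2.GaussianBlur(f,(3,3),0)
# white plate: mask -> hull -> 4 corners
for n,u,v in[('tl',150+366/2,158/2),('tr',150+544/2,105/2),('br',150+611/2,322/2),('bl',150+446/2,384/2),('dial',392,97.5),('stud',150+489/2,96.5)]:
    print(n,onz(c,u,v,.032 if n=='stud' else .012,T).round(4))
```

```text
[ 83  89  89  91  86  21  10  10  15  11  10  10  20  35  28  29  30  33
  31  35  20  21 106  16  55  48  31  32  32  30  32  30   6   2   3   3
   6   9  71  76  76  73  72  74  74]
[88 85 21 11 20 34 31 30 30 28 29 30 32 29 30 28 28 28 32 35 31 15 12 13
 13]
[74 79 78 80 72 16  9  9 13 10  9  9 17 29 25 26 26 29 27 30  9 13 63  6
 24 34 27 28 28 26 28 26  5  2  3  3  5  8 63 68 68 65 64 66 66]
[[216 215 215 183 151 151 152 148 149 150 154 154 153 150 149 151 151 153
  152 152 153 154 154]
 [215 217 214 176 152 151 149 151 152 150 153 153 149 136 127 141 152 153
  154 153 152 153 153]
 [213 214 209 168 152 150 150 148 147 144 141 142 137 114 104 118 138 147
  153 154 151 153 152]
 [212 211 204 164 142 127 119 119 118 113 110 109 111 103 106  93 104 133
  152 153 155 155 154]
 [212 210 202 162 127 104 106 104 104 105 105 105 104  84  70  72  91 123
  145 154 155 153 155]
 [211 213 201 155 122 103 102 104 105 106 107 108 102  78  48  60  86  90
  109 126 151 155 156]
 [214 213 196 153 122 103 104 103 106 108 108 105 104  85  51  50  84 100
  112 128 134 148 153]
 [211 212 192 149 119
[... 524 characters left out ...]
4  40  83 125
   96  66  72  89 103]
 [212 209 169 151 150 129  71  44  41  45  45  43  43  44  40  50  86 104
   77  67  76  91 103]
 [214 204 164 153 153 137  86  86  77  76  94 100 100 110 113 102  99  89
   67  72  80  95 107]
 [214 204 161 153 154 142  97 102 114 135 168 181 191 195 179 143 113  88
   72  75  80  97 119]
 [214 198 159 154 153 150 109 103 137 135 143 152 157 149 131 110  90  75
   76  79  94 108 136]
 [213 194 157 153 156 153 131  96 137 151 137 120  98  94  86  78  75  76
   80  96 111 139 152]]
tl [ 0.4628 -0.2346  0.012 ]
tr [ 0.4234 -0.1236  0.012 ]
br [ 0.5595 -0.0753  0.012 ]
bl [ 0.6005 -0.1848  0.012 ]
dial [ 0.4835 -0.1632  0.012 ]
stud [ 0.484  -0.1651  0.032 ]
```

```bash
cat > m.py <<'E'
from h import *
def dial(c,f,T,box):
    x0,y0,x1,y1=box;b=cv2.GaussianBlur(f,(3,3),0).astype(int);d=b[...,2]-b[...,0]
    m=np.zeros(f.shape[:2],np.uint8);m[y0:y1,x0:x1]=((d>19)&(d<48))[y0:y1,x0:x1]
    m=cv2.morphologyEx(m,cv2.MORPH_OPEN,np.ones((5,5)))
    n,l,st,_=cv2.connectedComponentsWithStats(m);i=1+st[1:,4].argmax()
    k=cv2.convexHull(max(cv2.findContours((l==i).astype(np.uint8),0,1)[0],key=cv2.contourArea))[:,0]
    P=np.array([onz(c,*p,.012,T)[:2] for p in k],np.float32);return cv2.fitEllipse(P*1000)
def shank(c,f,T,u,v,z,tol=10):
    g=cv2.GaussianBlur(cv2.cvtColor(f,cv2.COLOR_BGR2GRAY),(3,3),0);m=np.zeros((402,642),np.uint8)
    cv2.floodFill(g.copy(),m,(int(u),int(v)),255,tol,tol,4|(255<<8)|cv2.FLOODFILL_MASK_ONLY|cv2.FLOODFILL_FIXED_RANGE)
    m=cv2.morphologyEx(m[1:-1,1:-1],cv2.MORPH_OPEN,np.ones((3,3)))
    k=max(cv2.findContours(m,0,1)[0],key=cv2.contourArea)[:,0]
    P=np.array([onz(c,*p,z,T)[:2] for p in k],np.float32);return cv2.minAreaRect(P*1000)
E
python3 - <<'E'
from station import cams
from m import *
c=cams.capture('wrist');f=cv2.imread('pics/w2raw.png');T=np.load('w2T.npy')
print(dial(c,f,T,(355,60,425,135)))
for n,u,v in[('blue',232,50),('yel',226,116),('green',224,178)]:print(n,shank(c,f,T,u,v,.07))
E
```

```text
((483.51348876953125, -164.19003295898438), (71.8080825805664, 72.4360580444336), 10.184710502624512)
blue ((436.3896484375, -340.4161071777344), (17.121585845947266, 16.202909469604492), 0.9120898842811584)
yel ((504.33099365234375, -347.769775390625), (17.30866241455078, 20.022058486938477), 65.76276397705078)
green ((574.0919189453125, -354.6686706542969), (14.749340057373047, 16.710115432739258), 86.41207885742188)
```

The dial measures 72 mm at (483.5, −164.2) mm, and the red line is 31 mm from its centre, giving a yaw of about 20°. Blue's shank is at (436.4, −340.4) mm, yaw about 0°. I'll go above blue and check it closer.

step_arm --targets "2.95 -1.75 1.2 0;2.95 -1.75 1.2 0;2.95 -1.75 1.2 0;2.95 -1.75 1.2 0;2.95 -1.75 1.2 0;0 0 0 0;0 0 0 0;0 0 0 0"

```text
time_s: 2.73
tcp_pos: [0.4367, -0.3395, 0.1633]
ee_rot: [[-1.0, 0.006, 0.002], [0.006, 1.0, -0.001], [-0.002, -0.001, -1.0]]
wrist_force: [0.1, -0.1, 0.2]
gripper_width: 0.576
gripper_force: 0.0
```

Run:
```python
from station import sense,cams
from m import *
s=sense();c=cams.capture('wrist');T=pose(s);f=c['frame'];cv2.imwrite('pics/w3raw.png',f);np.save('w3T.npy',T)
print(s['time_s'],T.round(4))
u,v=proj(c,(.4364,-.3404,.07),T);print(u,v);
cv2.imwrite('pics/w3.png',cv2.resize(f[int(v)-100:int(v)+100,int(u)-130:int(u)+130],None,fx=3,fy=3,interpolation=cv2.INTER_CUBIC))
for t in(8,12,16):print(shank(c,f,T,u,v,.07,t))
```

```text
2.7333 [[-1.      0.006   0.0016  0.4367]
 [ 0.006   1.     -0.001  -0.3395]
 [-0.0016 -0.001  -1.      0.1633]
 [ 0.      0.      0.      1.    ]]
317.45665430428755 202.0040942076864
((434.279541015625, -340.7474670410156), (18.690095901489258, 20.05954360961914), 89.12086486816406)
((432.5869445800781, -340.7678527832031), (20.390316009521484, 23.500656127929688), 89.58744812011719)
((433.03033447265625, -340.77001953125), (20.407075881958008, 24.393861770629883), 89.58036804199219)
```

View pics/w3.png

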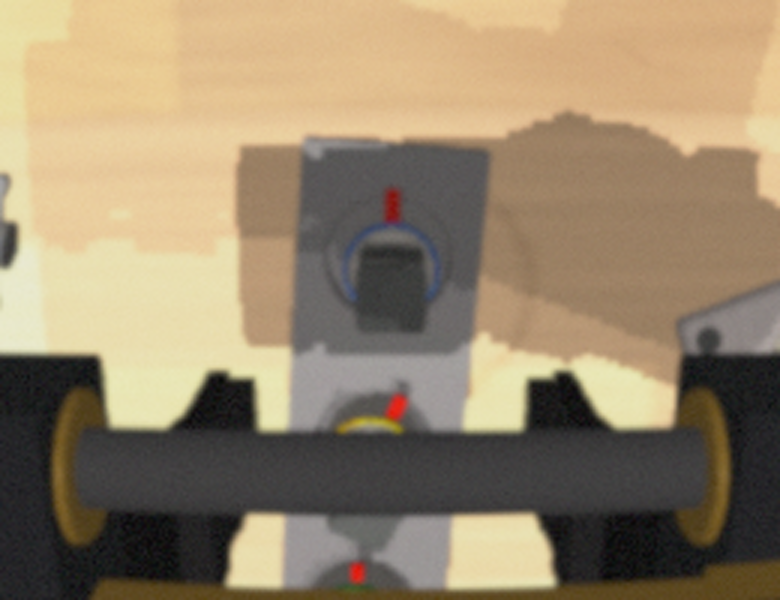

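The close view shows blue's shank centre at crop (392,297), which is about (435.7, −340.8) mm. It's square to the tool, and its pointer at (392,205) faces −x. I'll go down and grip.

step_arm --targets "0.1 -0.1 2.5 0;0 0 3 0;0 0 3 0;0 0 2.5 0;0 0 1.3 0;0 0 0 0"

```text
time_s: 3.28
tcp_pos: [0.4346, -0.3386, 0.0366]
ee_rot: [[-1.0, 0.005, -0.005], [0.005, 1.0, 0.002], [0.005, 0.002, -1.0]]
wrist_force: [0.4, 0.3, 0.6]
gripper_width: 0.577
gripper_force: 0.0
```

step_arm --targets "0 0 0 0;0 0 0 0;0 0 0 0;0 0 0 0;0 0 0 0;0 0 0 0" --claw 0

```text
time_s: 3.78
tcp_pos: [0.4356, -0.3402, 0.0403]
ee_rot: [[-1.0, 0.006, 0.001], [0.006, 1.0, -0.001], [-0.001, -0.001, -1.0]]
wrist_force: [-0.1, 0.6, 2.2]
gripper_width: 0.23
gripper_force: 29.9
```

step_arm --targets "0 0 -2 0;0 0 -2.5 0;0 0 -1.5 0;-0.94 3.5 0 0;-0.94 3.5 0 0;-0.94 3.5 0 0;-0.94 3.5 0 0;-0.94 3.5 0 0;0 0 0 -6;0 0 0 -6;0 0 0 -6;0 0 0 -2.3"

```text
time_s: 4.78
tcp_pos: [0.4831, -0.1648, 0.0995]
ee_rot: [[-0.938, -0.346, -0.0], [-0.346, 0.938, 0.0], [0.0, 0.0, -1.0]]
wrist_force: [0.3, 0.5, -1.9]
gripper_width: 0.229
gripper_force: 29.9
```

step_arm --targets "0 0 0 0;0 0 0 0;0 0 0 0"

```text
time_s: 5.03
tcp_pos: [0.4831, -0.1654, 0.0995]
ee_rot: [[-0.94, -0.34, -0.0], [-0.34, 0.94, 0.0], [0.0, 0.0, -1.0]]
wrist_force: [-0.4, 1.2, -0.8]
gripper_width: 0.23
gripper_force: 29.9
```

Run:
```python
from station import sense,cams
from m import *
s=sense();c=cams.capture('wrist');T=pose(s);f=c['frame'];cv2.imwrite('pics/w4raw.png',f);np.save('w4T.npy',T)
print(s['time_s'],T.round(4),np.degrees(np.arctan2(T[1,0],T[0,0])))
cv2.imwrite('pics/w4.png',cv2.resize(f[80:280,190:450],None,fx=3,fy=3,interpolation=cv2.INTER_CUBIC))
print(proj(c,(.4835,-.1642,.012),T))
hsv=cv2.cvtColor(f,cv2.COLOR_BGR2HSV)
m=(((hsv[...,0]<8)|(hsv[...,0]>172))&(hsv[...,1]>110)&(hsv[...,2]>40)).astype(np.uint8)
n,l,st,ce=cv2.connectedComponentsWithStats(m)
for i in range(1,n):
    if st[i,4]>6:print(st[i].tolist(),ce[i].round(1),onz(c,*ce[i],.012,T).round(4),onz(c,*ce[i],.084,T).round(4))
```

```text
5.0333 [[-9.405e-01 -3.399e-01 -2.000e-04  4.831e-01]
 [-3.399e-01  9.405e-01  1.000e-04 -1.654e-01]
 [ 1.000e-04  1.000e-04 -1.000e+00  9.950e-02]
 [ 0.000e+00  0.000e+00  0.000e+00  1.000e+00]] -160.13183806332788
(np.float64(319.66086789196095), np.float64(205.64274736718676))
[125, 140, 9, 12, 65] [129.  145.3] [ 0.4894 -0.3468  0.012 ] [ 0.4699 -0.3012  0.084 ]
[318, 163, 3, 11, 31] [319.1 168. ] [ 0.454  -0.1754  0.012 ] [ 0.4447 -0.1794  0.084 ]
[314, 193, 8, 19, 148] [317.5 202.2] [ 0.4814 -0.1669  0.012 ] [ 0.4641 -0.1733  0.084 ]
[103, 205, 6, 8, 41] [105.7 208.5] [ 0.559  -0.3625  0.012 ] [ 0.5193 -0.3124  0.084 ]
[12, 234, 7, 9, 46] [ 14.8 238.3] [ 0.6643 -0.5267  0.012 ] [ 0.5941 -0.429   0.084 ]
```

View pics/w4.png

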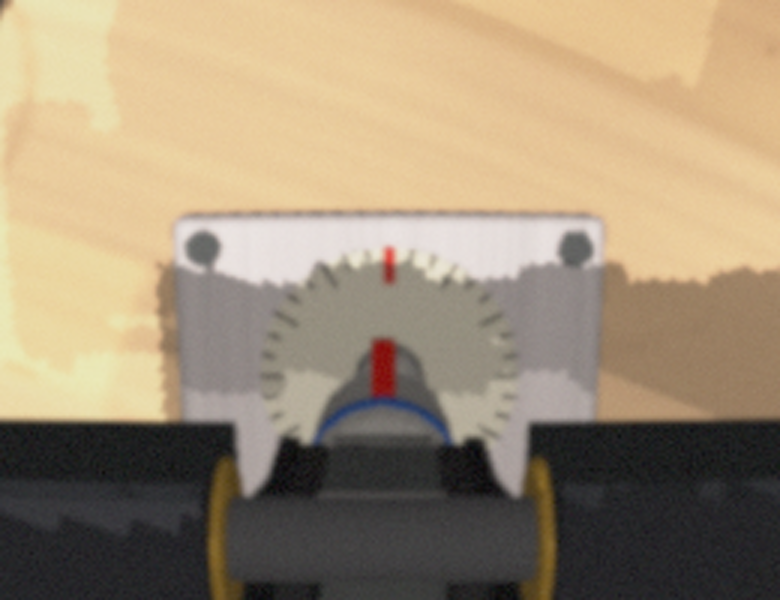

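The view shows the held socket over the dial, with its pointer at crop (383,368) and the red line at (389,265). Both run vertically and the plate edge is level, so the yaw is right. The socket axis sits about 2 mm towards tool −y of the dial centre, so I'll correct that and descend gently.

step_arm --targets "-0.04 0.18 0 0;0 0 1 0;0 0 1 0;0 0 0.7 0;0 0 0 0;0 0 0.2 0;0 0 0.2 0;0 0 0.2 0;0 0 0.2 0;0 0 0 0;0 0 0 0"

```text
time_s: 6.0
tcp_pos: [0.4831, -0.1635, 0.0646]
ee_rot: [[-0.94, -0.341, 0.0], [-0.341, 0.94, -0.0], [-0.0, -0.0, -1.0]]
wrist_force: [0.5, -0.5, -1.6]
gripper_width: 0.226
gripper_force: 29.9
```

step_arm --targets "0 0 0.2 0;0 0 0.2 0;0 0 0.2 0;0 0 0 0;0 0 0 0;0 0 0 0"

```text
time_s: 6.5
tcp_pos: [0.4831, -0.1635, 0.0585]
ee_rot: [[-0.94, -0.341, -0.0], [-0.341, 0.94, -0.0], [0.0, -0.0, -1.0]]
wrist_force: [-0.4, 0.2, -1.5]
gripper_width: 0.226
gripper_force: 29.9
```

step_arm --targets "0 0 0.2 0;0 0 0.2 0;0 0 0.2 0;0 0 0.2 0;0 0 0 0;0 0 0 0;0 0 0 0"

```text
time_s: 7.08
tcp_pos: [0.4831, -0.1635, 0.0505]
ee_rot: [[-0.94, -0.341, -0.0], [-0.341, 0.94, -0.0], [0.0, -0.0, -1.0]]
wrist_force: [-0.2, 0.3, -1.2]
gripper_width: 0.226
gripper_force: 29.9
```

step_arm --targets "0 0 0.1 0;0 0 0.1 0;0 0 0.1 0;0 0 0 0;0 0 0 0;0 0 0 0"

```text
time_s: 7.58
tcp_pos: [0.4832, -0.1635, 0.0483]
ee_rot: [[-0.94, -0.341, 0.0], [-0.341, 0.94, -0.0], [-0.0, -0.0, -1.0]]
wrist_force: [-2.1, 1.2, 5.7]
gripper_width: 0.232
gripper_force: 29.9
```

Contact came at TCP z 0.0483, exactly the height predicted for resting on the plate. I'll press slightly and check the pointer against the line.

step_arm --targets "0 0 0.1 0;0 0 0 0;0 0 0 0;0 0 0 0"

```text
time_s: 7.92
tcp_pos: [0.4833, -0.1635, 0.0483]
ee_rot: [[-0.94, -0.342, 0.001], [-0.342, 0.94, -0.0], [-0.0, -0.001, -1.0]]
wrist_force: [-3.8, 2.7, 11.7]
gripper_width: 0.235
gripper_force: 29.9
```

Run:
```python
from station import sense,cams
from m import *
s=sense();c=cams.capture('wrist');T=pose(s);f=c['frame']
print(s['time_s'],T.round(4),s['wrist_force'],s['moment'])
cv2.imwrite('pics/w5.png',cv2.resize(f[80:280,190:450],None,fx=3,fy=3,interpolation=cv2.INTER_CUBIC))
hsv=cv2.cvtColor(f,cv2.COLOR_BGR2HSV)
m=(((hsv[...,0]<8)|(hsv[...,0]>172))&(hsv[...,1]>110)&(hsv[...,2]>40)).astype(np.uint8)
n,l,st,ce=cv2.connectedComponentsWithStats(m)
for i in range(1,n):
    if st[i,4]>6:
        ps=np.argwhere(l==i)[:,::-1];z=.012 if st[i,4]<60 else .034
        print(st[i].tolist(),ce[i].round(1),onz(c,*ce[i],.012,T).round(4),onz(c,*ce[i],.034,T).round(4))
```

```text
7.9167 [[-9.397e-01 -3.419e-01  6.000e-04  4.833e-01]
 [-3.419e-01  9.397e-01 -5.000e-04 -1.635e-01]
 [-4.000e-04 -6.000e-04 -1.000e+00  4.830e-02]
 [ 0.000e+00  0.000e+00  0.000e+00  1.000e+00]] [-3.80615852  2.67142544 11.67037102] [ 0.8082056   1.17243035 -0.01441344]
[86, 144, 11, 13, 85] [ 91.  150.1] [ 0.4903 -0.349   0.012 ] [ 0.4827 -0.331   0.034 ]
[316, 171, 4, 15, 57] [317.5 177.9] [ 0.454  -0.1751  0.012 ] [ 0.4504 -0.1765  0.034 ]
[314, 193, 8, 19, 148] [317.5 202.2] [ 0.4693 -0.1696  0.012 ] [ 0.464  -0.1716  0.034 ]
[67, 219, 7, 8, 41] [ 69.8 222.3] [ 0.5597 -0.365   0.012 ] [ 0.5444 -0.3452  0.034 ]
```

View pics/w5.png

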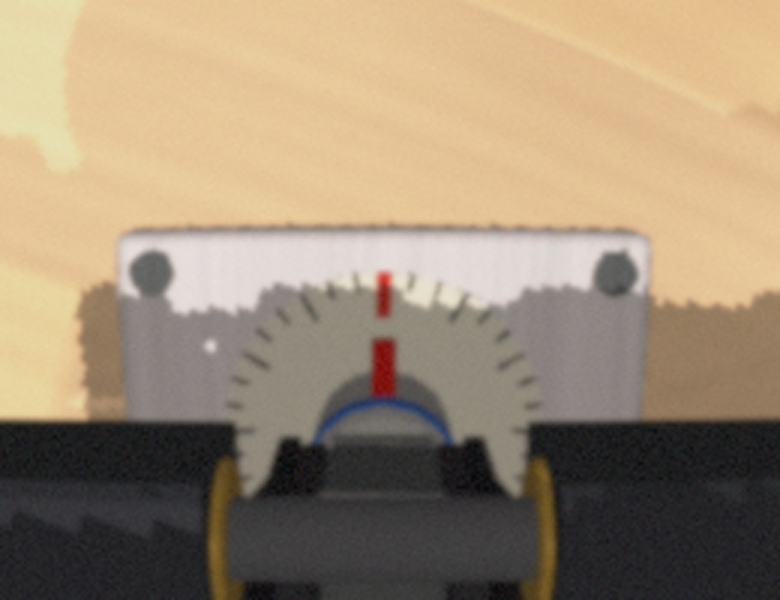

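The pointer at crop (383,368) and the red line at (383,293) are collinear. The socket hasn't slipped in the grip: its pointer pixel is the same as before the descent. It rests on the plate under about 12 N, so I'm handing in.

```bash
python3 -c "
from station import r
print(r.finish_job())"
```

```text
the job is handed in; nothing more can be done
None
```

The smallest (blue) socket fits the dial nut: it rests on the plate with its pointer on the red line, still gripped, and the medium and large sockets were never moved; the job is handed in.

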